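Close up the block and hold the index plunger out

ROBOT

A 6-joint arm with a two-finger parallel gripper is mounted at the origin on a cart in front of the work surface, level with it; the furniture and walls round the work are solid. World frame = base frame: x ahead of the robot, y to its left, z up, the work surface at z = 0. Lengths are in m, angles in rad, forces in N, time in s.
With the tool pointing down it reaches from about 0.25 to 0.775 m from the base axis. Payload 8.9 kg.
Tool frame: the origin (TCP) lies at the very end of the fingers, on their centre line; the grasp point (between the pads) lies 19 mm behind it (env.grip_point_offset is the distance from the TCP to the grasp point, in m); z points along the fingers, x is the direction in which the jaws open and shut, and the axes are right-handed (so a half turn about z gives the same grasp; the last joint's range is limited). The gripper opens to 85 mm and grips with 20 to 120 N. Pads are 22 mm wide; open, the fingers measure 114 mm over their backs; the gripper's body (76 mm by 85 mm) begins 54 mm behind the grasp point. The pads swing forward as they close: fully open they stand 13 mm farther back than shut.
Start: joints at [1.186, 0.291, -0.153, 1.127, 0, 1.431], TCP at [0.128, 0.509, 0.231] pointing down, gripper open.
Joint ranges: [-2.52, 2.52], [-0.91, 1.74], [-1.3, 1.37], [-1.96, 2.02], [-1.52, 1.47], [-3.14, 3.14]. Speed limits (rad/s): [2.22, 2.22, 2.79, 3.14, 3.14, 3.14].

INTERFACE

Orientations are given as a unit quaternion [x, y, z, w].
In Python, from workcell import get_obs, read_camera, get_calibration, order, search_frame, env gives the robot as it stands. The module is installed in compiled form; this text tells all that it offers.
- The arm moves only by the tool servo_tool, never from a script. Its arguments are lists of equal length, an entry for each row: "offset": the shift along the tool's x, y, z in mm, a list of three; "twist": the turn about the tool's z in rad. In form: {"offset": [[x, y, z], ...], "twist": [twist, ...]}. A call has exactly 5 rows; each row shifts and turns the commanded pose from where the row before left it, along the tool's axes as they then stand; what a row does not reach is not made up. A row lasts 1/12 s, in which the tool goes at most 41.7 mm and 7.16 degrees, less where a joint would pass 70% of its speed; a pose out of reach is approached as far as the arm can. A call with a gripper value outside its range is refused whole. "jaw" is the opening, from -1 (shut) to 1 (fully open), so that 0 is half open, set as the call begins (left out, the last holds). The fingers move at their own pace and stop on an object; "grip_force" is the grip in N (left out, the last holds). Time passes only in rows, so rows that do not move let the fingers close, or fill a call up. It gives the time, the measured TCP pose, the force and the opening at its end, in the units of the state.
- get_obs(): the state, without advancing time (a new reading comes with each control period).
- read_camera(name): name is "scene" or "top" or "wrist"; returns (picture, depth): 400x640x3 uint8, blue, green, red; 400x640 float32, m along the optical axis (not along the pixel's ray), 0 where there is no reading.
- get_calibration(name): a dict with "camera_matrix" (3x3 intrinsics, pixels), "extrinsics" (4x4, takes a point from camera to world coordinates). Camera axes: x right, y up, looking along -z (the intrinsics and any distortion apply to the point x, -y, -z); pixel columns grow to the right and rows downward; lengths in m; the calibration is good to about 2 mm. The wrist camera is an equidistant fisheye: a pixel r from the principal point sees the ray r / f radians off the axis. A picture is of the moment at which its call begins: read the wrist's pose just before it. get_calibration takes no time and is no camera call; for the wrist camera it gives the pose at the moment of the call.
- order.close_job(): hands the job in, once; it reports no verdict.
Trained networks look in the newest picture that a camera, given by its name, has taken for a name from the list of things; names that differ only in an ending like _2 or _b are one class to them, and where a whole thing is asked for, a point or a joint stands for the part that bears it (a point fixed in the world has none). Each returns a list of dicts, best first, with "p" (0 to 1); they miss things now and then, are a little off and sometimes report something else, mostly with a low value. They report only what shows in the picture. A call takes as long as a camera call. They do not tell look-alikes from the thing itself.
- search_frame(camera, query): "position" ([column, row] in pixels, amid what is visible of it).
The state is a dict: "time": time; "joints": joint angles; "joint_velocities": joint speeds; "joint_efforts": joint torques, N m; "tool_pos": TCP position; "orientation": TCP orientation; "wrist_force": force on the tool from outside, world axes, zero at the start; "moment": the same for the moment, N m; "gripper_width": finger opening in m.
Only numpy, scipy, OpenCV 4.12 (cv2) and the standard library are available. Lean on these libraries where they do the work, as an engineer would, in place of code of your own. Each camera call takes 0.05 s, during which the arm holds its last target.

TASK

Get the sample slide ready to be moved on: first push the loose metal block along its channel until it sits flush against the carriage with no gap, leaving the index plunger seated meanwhile. Only then pull the plunger's knob straight up to the end of its travel, so that the pin is clear of its hole in the bed, and hold it there: it springs back if let go, so the program finishes while still holding the knob up, with the block still flush. Leave the canister, the carton and the timer where they are.

Things in the scene. Friction and masses are not known exactly. Their poses are not given: they have to be found in the camera images.
- fixture: Sample slide, fixed on the worktop: grey-painted flat metal bed, own x -85 to +40 mm, own y -160 to +140 mm, top at z 12 mm. Origin at worktop height (z = 0) under the middle of the channel, own z up. The channel runs along own y between two steel rails (inner faces at own x -27 and +27 mm, 8 mm wide, tops at z 16 mm). A row of index holes runs along own x -55 mm.
- carriage_face (a point): Middle of the lower edge of the carriage's end face, at the fixture's own y +35 mm, z 12 mm; axes as the fixture's. The face looks to -y; the block comes flush against it. The carriage is a steel-grey block fixed in the channel (own x -25 to +25, own y +35 to +125 mm, top at z 54 mm).
- block: Loose plain steel-grey block, 50 (own x) x 70 (own y) x 42 mm high, 0.25 to 0.5 kg, in the channel with 2 mm play to each rail. Origin at the centre of its underside (z 12 mm); top at z 54 mm. It starts 40 to 85 mm short of the carriage on its -y side and slides along the fixture's y; when flush its centre is at own y = 0 of the fixture.
- block_face (a point): Lower edge middle of the block's +y face, 35 mm from its origin, at z 12 mm; it meets carriage_face when the block is flush.
- knob: Black round mushroom knob of the plunger, at the fixture's own x -55, y +80 mm, moving straight up and down. Seated: head 27 mm diameter from z 72 to 93 mm, neck 18 mm diameter from z 62 to 72 mm; below it the fixed 18 mm housing (top at z 60 mm) on a flange beside the carriage. Origin on the knob's axis, at z 0 while seated.
- knob_grip (a point): Point on the knob's axis at the middle of its head, 82 mm above the worktop while seated; grip the head here from above, fingers to either side.
- plunger (a joint): Lift of the plunger in m: 0 pin seated in the bed's hole, 0.014 fully pulled up at its hard stop (the pin leaves the hole at 0.008). A spring pulls it down with 6 N seated, 10 N at the stop.
- canister: Bystander: small white plastic jar, 31 mm diameter, 40 mm tall, on the worktop behind the slide; origin at the centre of its underside.
- slide_carton: Bystander: small closed carton, 31 x 81 x 28 mm, on the worktop behind the slide; origin at the centre of its underside. Farther back a desk lamp's shade hangs over the worktop from world x 0.65 m on (y -0.1 to +0.06, 0.25 m up): keep the arm clear of it.
- timer: Bystander: small white bench timer, 56 x 64 x 19 mm, on the worktop in front of the slide (robot side); origin at the centre of its underside.
Not all that is in view belongs to the job. Several things have the shape of the block; the one meant has the colours described above.

How it is judged:
On the way, in this order (a step that is already met when the one before it is completed fails the run):
1. the block sits flush against the carriage (gap under 2.5 mm, square to it) while the plunger is still seated (y of block_face in the frame of carriage_face above -0.0025 m and angle between the y axis of block and the y axis of fixture, either way round below 0.05 rad and value of joint plunger below 0.003 m), for 0.2 s.
2. the plunger is pulled fully up by the fingers (value of joint plunger above 0.0125 m and contact force between the fingers and knob above 1 N), for 0.2 s.
At the end, for the whole second after the job is handed in: The fingers hold the knob (contact over 1 N) with the plunger lifted more than 12.5 of its 14 mm, and the block rests flat in the channel at the carriage's face: gap under 2.5 mm, square within 0.05 rad, at rest (all of step 2 and y of block_face in the frame of carriage_face above -0.0025 m and horizontal distance between block_face and carriage_face below 0.006 m and z of block_face in the frame of carriage_face below 0.003 m and angle between the y axis of block and the y axis of fixture, either way round below 0.05 rad and linear speed of block below 0.01 m/s); the arm keeps its last pose, push and grip.
It fails at once if the plunger is lifted while the block is not yet (or no longer) at the carriage (value of joint plunger above 0.005 m and y of block_face in the frame of carriage_face below -0.004 m).
It fails at once if the canister is moved more than 30 mm (distance of canister from where it was at the start of the episode above 0.03 m).
It fails at once if the carton is moved more than 30 mm (distance of slide_carton from where it was at the start of the episode above 0.03 m).
It fails at once if the timer is moved more than 30 mm (distance of timer from where it was at the start of the episode above 0.03 m).
It also fails if it takes over 38 s, if anything falls off the work surface, if the arm or the gripper's body presses on something with over 40 N, if the wrist force passes 120 N, or if a joint passes its speed limit or range.

## Working session

There is one attempt and no reset: what is moved stays moved. The work goes in short steps, Python scripts to look and compute and a tool call to move; the robot and the scene stay as the last step left them, time stands still between calls to the robot, and variables do not carry over. Pictures are saved under pics/ and viewed, and the job is handed in when it is done.

Besides the shell and the picture viewer there is one more tool, called after "Request:" as name(argument=value, ...), one argument or row to a line, values as JSON. servo_tool: Moves the arm, as the interface text tells. Its arguments: {"type":"object","properties":{"offset":{"type":"array"},"twist":{"type":"array"},"jaw":{"type":"number"},"grip_force":{"type":"number"}},"required":["offset","twist"]}

```bash
mkdir -p pics; cat > h.py <<'E'
import numpy as np, cv2
from workcell import get_obs, read_camera, get_calibration, order, search_frame, env
def unproj(cam,u,v,d):
    c=get_calibration(cam);K=np.array(c["camera_matrix"]);T=np.array(c["extrinsics"])
    p=np.array([(u-K[0,2])/K[0,0]*d,-(v-K[1,2])/K[1,1]*d,-d,1]);return (T@p)[:3]
def ray(cam,u,v,z):
    c=get_calibration(cam);T=np.array(c["extrinsics"]);a=unproj(cam,u,v,1.)
    o=T[:3,3];return o+(a-o)*(z-o[2])/(a[2]-o[2])
E
python3 - <<'E'
from h import *
print(get_obs())
for n in("scene","top"):
    im,d=read_camera(n);cv2.imwrite(f"pics/{n}0.png",im);np.save(n+"d.npy",d)
    c=get_calibration(n);print(n,c)
    for q in("block","knob","fixture","carriage_face"):
        try:print(q,[(r["p"],r["position"]) for r in search_frame(n,q)][:5])
        except Exception as e:print(q,e)
print(get_obs()["time"])
E
```

```text
{'time': 0.0, 'joints': array([ 1.18571443e+00,  2.91260793e-01, -1.54114199e-01,  1.12668501e+00,
       -8.10711710e-06,  1.43154154e+00]), 'joint_velocities': array([ 7.98141739e-04, -1.23094671e-03, -1.13034162e-03, -5.60226124e-05,
        1.41713209e-04, -4.48105652e-04]), 'joint_efforts': array([-1.34078888e-03, -5.37144613e+01,  3.31370544e+01,  1.55082444e-02,
       -4.06428826e-04,  2.41414671e-05]), 'tool_pos': array([0.12757797, 0.50882505, 0.23074695]), 'orientation': array([ 7.88466279e-01,  6.15077660e-01, -5.45280315e-04,  3.19229199e-04]), 'wrist_force': array([-0.46136277, -0.37833167, -0.61748094]), 'moment': array([ 0.03561463, -0.00540205, -0.0465073 ]), 'gripper_width': 0.08543680583152893}
scene {'camera_matrix': array([[405.16636295,   0.        , 316.88986975],
       [  0.        , 405.16636295, 199.60348026],
       [  0.        ,   0.        ,   1.        ]]), 'extrinsics': array([[-0.57908109,  0.56888911, -0.58397797,  0.03096938],
       [-0.8150931 , -0.41890937,  0.40017267,  0.3305821 ],
       [-0.01697997,  0.70772885,  0.70628009,  0.7036307 ],
 
[... 185 characters left out ...]
, [290.5, 259.3]), (0.54, [324.3, 230.7])]
carriage_face [(0.7, [292.9, 260.5])]
top {'camera_matrix': array([[485.47183472,   0.        , 315.80539143],
       [  0.        , 485.47183472, 199.17453926],
       [  0.        ,   0.        ,   1.        ]]), 'extrinsics': array([[-0.02287611,  0.99106538, -0.13140049,  0.38706089],
       [-0.99973733, -0.02249355,  0.00439514, -0.00435583],
       [ 0.00140021,  0.13146652,  0.99131962,  1.10618735],
       [ 0.        ,  0.        ,  0.        ,  1.        ]])}
block [(0.83, [391.5, 168.7]), (0.81, [413.0, 237.5]), (0.8, [317.6, 211.5])]
knob [(0.2, [313.9, 211.3])]
fixture [(0.88, [285.9, 224.0])]
carriage_face [(0.95, [286.5, 221.5])]
0.5
```

View pics/scene0.png

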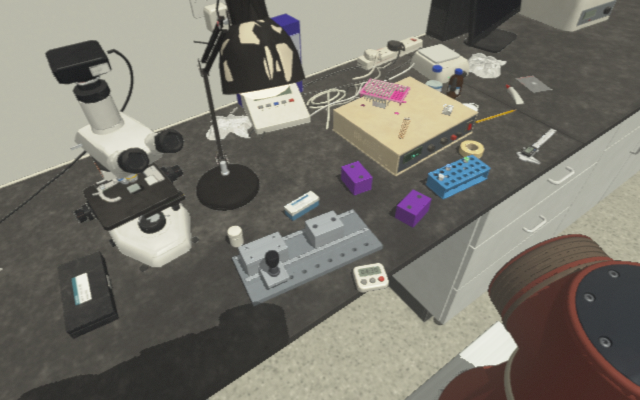

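View pics/top0.png

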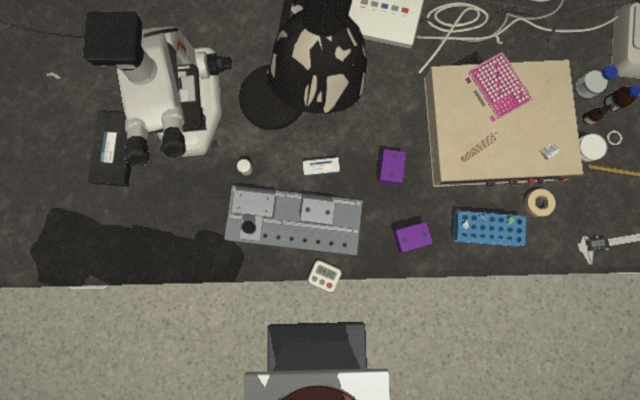

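```bash
python3 - <<'E'
import cv2
a=cv2.imread("pics/top0.png")[120:300,190:450];cv2.imwrite("pics/topc.png",cv2.resize(a,None,fx=3,fy=3,interpolation=2))
a=cv2.imread("pics/scene0.png")[130:330,220:460];cv2.imwrite("pics/scenec.png",cv2.resize(a,None,fx=3,fy=3,interpolation=2))
E
```

```text
(no output)
```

View pics/topc.png

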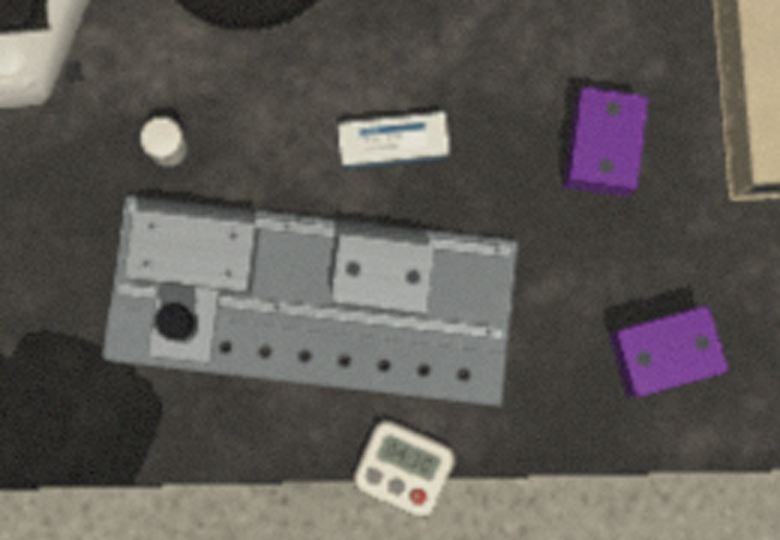

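View pics/scenec.png

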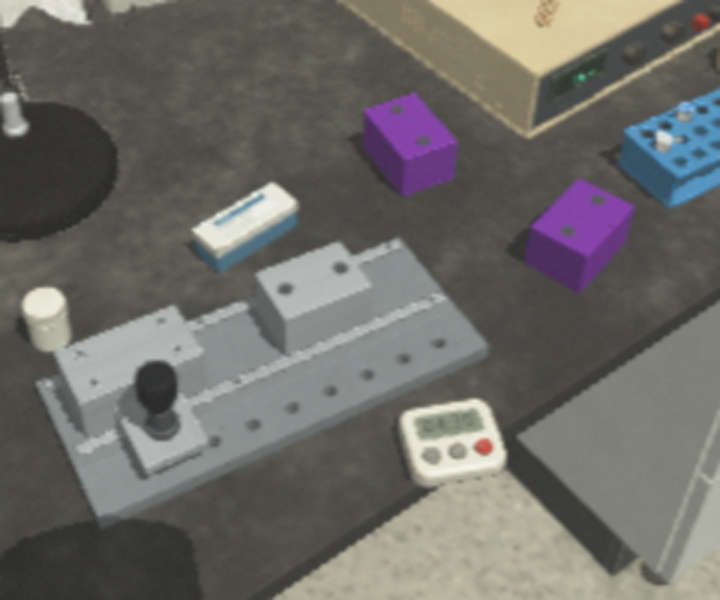

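The scene view shows the slide in the middle, with the knob at (273,258). Three things have the block's shape:
- grey, top view (317,211), in the channel
- purple, top view (391,168)
- purple, top view (413,237)

Only the grey one fits the description: plain steel-grey and in the channel. The enlarged crops confirm it. Next I fit the poses.

```bash
python3 - <<'E'
from h import *
f=lambda x,y:(190+(x+.5)/3-.5,120+(y+.5)/3-.5)
def fit(src,dst):
    src=np.array(src);dst=np.array(dst);a=src.mean(0);b=dst.mean(0)
    U,S,V=np.linalg.svd((src-a).T@(dst-b));R=V.T@np.diag([1,np.linalg.det(V.T@U.T)])@U.T
    t=b-R@a;return R,t,np.arctan2(R[1,0],R[0,0]),(dst-(src@R.T+t))*1e3
pix=[(128,200),(517,241),(500,405),(105,359)]
own=[(.040,.140),(.040,-.160),(-.085,-.160),(-.085,.140)]
W=[ray("top",*f(*p),.012)[:2] for p in pix]
R,t,yaw,res=fit(own,W);print("bed",t,yaw,res)
loc=lambda w:R.T@(w[:2]-t)
print("knob",ray("top",*f(176,321),.093),loc(ray("top",*f(176,321),.093)), "exp",R@[-.055,.08]+t)
for p in [(338,235),(432,243),(429,312),(333,303)]:print("block",loc(ray("top",*f(*p),.054)))
for p in [(128,208),(254,218),(249,291),(122,281)]:print("carr",loc(ray("top",*f(*p),.054)))
for p in [(357,445)]:print("timer",ray("top",*f(*p),.019),ray("top",*f(405,468),.019))
print("can",ray("top",*f(162,139),.04),"carton",ray("top",*f(393,133),.028))
# depth cloud
for cam in("top","scene"):
    d=np.load(cam+"d.npy");c=get_calibration(cam);K=c["camera_matrix"];T=c["extrinsics"]
    v,u=np.mgrid[:400,:640];P=np.stack([(u-K[0,2])/K[0,0]*d,-(v-K[1,2])/K[1,1]*d,-d],-1)@T[:3,:3].T+T[:3,3]
    L=np.concatenate([(P[...,:2]-t)@R,P[...,2:]],-1)[d>0]
    m=(abs(L[:,2]-.054)<.005)&(abs(L[:,0])<.035)&(abs(L[:,1]+.08)<.1)
    b=L[m&(L[:,1]<.02)];print(cam,"block top",np.percentile(b,[2,50,98],axis=0),len(b))
    b=L[(L[:,2]>.085)&(L[:,2]<.1)&(abs(L[:,0]+.055)<.03)&(abs(L[:,1]-.08)<.03)];print("knobtop",b.mean(0),len(b))
E
```

```text
bed [0.50967509 0.04863328] -0.1344363978541766 [[-2.12153748 -1.53692909]
 [-0.04792468  1.12903131]
 [ 0.68706924  1.43600609]
 [ 1.48239292 -1.0281083 ]]
knob [0.46663447 0.13340331 0.093     ] [-0.05401415  0.07823634] exp [0.4658939 0.1352832]
block [ 0.02371939 -0.02530751]
block [ 0.02551361 -0.09403442]
block [-0.02481325 -0.09724142]
block [-0.02606795 -0.02742238]
carr [0.02638432 0.12945007]
carr [0.02932169 0.03707167]
carr [-0.02418763  0.03412114]
carr [-0.02722843  0.12660632]
timer [0.377624   0.01017041 0.019     ] [ 0.36001921 -0.02487377  0.019     ]
can [0.60682548 0.15040946 0.04      ] carton [ 0.60997099 -0.02196626  0.028     ]
top block top [[-0.02479222 -0.09353098  0.05019189]
 [-0.00101529 -0.06009311  0.05348207]
 [ 0.02299295 -0.02666322  0.05706366]] 720
knobtop [-0.05474855  0.08115875  0.09172523] 131
scene block top [[-0.0248904  -0.09082473  0.05030259]
 [-0.00223646 -0.05566688  0.05440408]
 [ 0.0241689  -0.02310963  0.0568848 ]] 615
knobtop [-0.05614753  0.08517634  0.09216022] 150
```

```bash
python3 - <<'E'
from h import *
g=cv2.cvtColor(cv2.imread("pics/top0.png"),6).astype(float)
H=[]
for i in range(7):
    cx=225+i*(463-225)/6;cy=347+i*(374-347)/6
    u,v=190+(cx+.5)/3-.5,120+(cy+.5)/3-.5
    u0,v0=int(round(u)),int(round(v));w=g[v0-4:v0+5,u0-4:u0+5];w=np.clip(np.median(w)-10-w,0,None)
    yy,xx=np.mgrid[v0-4:v0+5,u0-4:u0+5];H.append(ray("top",(w*xx).sum()/w.sum(),(w*yy).sum()/w.sum(),.012)[:2])
H=np.array(H);print(H)
c=H.mean(0);d=np.linalg.svd(H-c)[2][0];d*=-np.sign(d[1])
print("yaw",np.arctan2(d[0],-d[1]), np.linalg.norm(H[0]-H[-1])/6)
for yaw in (-.134,-.12,np.arctan2(d[0],-d[1])*1):
    for s in (1,):
        ey=np.array([-np.sin(yaw),np.cos(yaw)]);ex=np.array([np.cos(yaw),np.sin(yaw)])
        print(yaw,"holes own x proj:",H@ex, "origin x-proj",(H@ex).mean()+.055)
E
```

```text
[[ 0.45254512  0.1075905 ]
 [ 0.44839496  0.07801821]
 [ 0.44460083  0.04833515]
 [ 0.44026897  0.01866119]
 [ 0.43619044 -0.01101653]
 [ 0.43198773 -0.04064863]
 [ 0.42791916 -0.07048599]]
yaw -0.1376497235179707 0.029961862673416283
-0.134 holes own x proj: [0.43411422 0.43395211 0.43415763 0.43382902 0.43375198 0.43354577
 0.43349993] origin x-proj 0.4888358098886066
-0.12 holes own x proj: [0.4364108  0.43583066 0.43561724 0.43486886 0.43437245 0.43374728
 0.43327987] origin x-proj 0.48987530972828336
-0.1376497235179707 holes own x proj: [0.43350152 0.43344839 0.43376312 0.43354396 0.43357625 0.43347927
 0.43354334] origin x-proj 0.4885508364387043
```

Request:
servo_tool(
  offset=[
    [0,0,0],
    [-30,25,0],
    [-30,25,0],
    [-30,25,0],
    [-30,25,0],
  ],
  twist=[-0.108,0,0,0,0],
  jaw=-1,
  grip_force=30,
)

```text
time: 0.92
tool_pos: [0.2106, 0.3752, 0.2312]
orientation: [0.754, 0.657, 0.0, 0.0]
wrist_force: [1.6, -0.0, -0.1]
gripper_width: 0.0255
```

Request:
servo_tool(
  offset=[
    [-30,25,0],
    [-30,25,0],
    [-30,25,0],
    [-30,25,0],
    [-30,25,0],
  ],
  twist=[0,0,0,0,0],
)

```text
time: 1.33
tool_pos: [0.3141, 0.2092, 0.2316]
orientation: [0.754, 0.657, 0.0, 0.0]
wrist_force: [1.1, 0.4, -0.1]
gripper_width: 0.0001
```

Request:
servo_tool(
  offset=[
    [-30,25,0],
    [-30,25,0],
    [-30,25,0],
    [-30,25,0],
    [-30,25,0],
  ],
  twist=[0,0,0,0,0],
)

```text
time: 1.75
tool_pos: [0.4175, 0.0431, 0.2316]
orientation: [0.754, 0.657, 0.0, 0.0]
wrist_force: [0.7, 0.6, -0.2]
gripper_width: 0.0003
```

Request:
servo_tool(
  offset=[
    [-29,22.5,0],
    [-29,22.5,0],
    [-29,22.5,0],
    [-29,22.5,0],
    [0,0,30],
  ],
  twist=[0,0,0,0,0],
)

```text
time: 2.17
tool_pos: [0.4966, -0.0885, 0.2053]
orientation: [0.755, 0.655, 0.002, 0.005]
wrist_force: [0.1, 0.5, 0.4]
gripper_width: -0.0001
```

Request:
servo_tool(
  offset=[
    [0,0,30],
    [0,0,30],
    [0,0,30],
    [0,0,0],
    [0,0,0],
  ],
  twist=[0,0,0,0,0],
)

```text
time: 2.58
tool_pos: [0.4889, -0.0818, 0.1108]
orientation: [0.754, 0.657, -0.001, -0.001]
wrist_force: [-0.1, -0.5, 1.1]
gripper_width: 0.0004
```

```bash
python3 - <<'E'
from h import *
o=get_obs();p=o["tool_pos"];print(o["time"],p,o["wrist_force"])
yaw=-.1376;R=np.array([[np.cos(yaw),-np.sin(yaw)],[np.sin(yaw),np.cos(yaw)]])
print(R.T@(p[:2]-[.5097,.0486]))
im,d=read_camera("wrist");cv2.imwrite("pics/w1.png",im)
im,d=read_camera("top");cv2.imwrite("pics/t1.png",cv2.resize(im[120:300,190:450],None,fx=3,fy=3,interpolation=2))
E
```

```text
2.5833 [ 0.4889286  -0.08183772  0.11083762] [-0.14081558 -0.46963112  1.08692771]
[-0.00268342 -0.13205396]
```

View pics/t1.png

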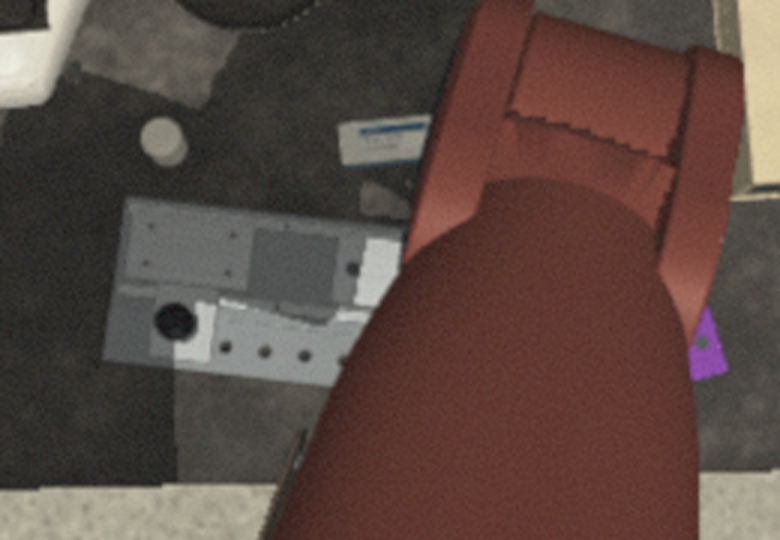

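View pics/w1.png

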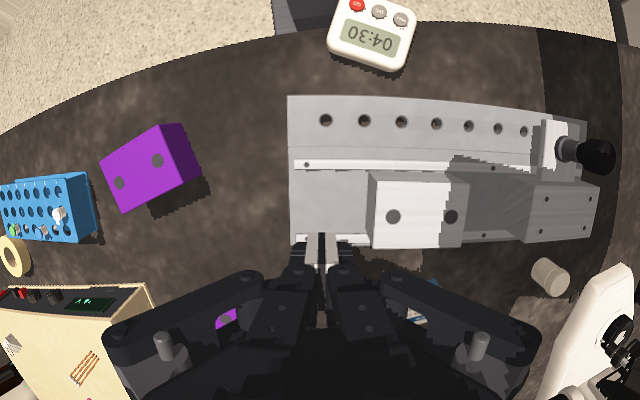

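Request:
servo_tool(
  offset=[
    [0,2.5,25],
    [0,0,25],
    [0,0,20],
    [0,0,10],
    [0,0,0],
  ],
  twist=[0,0,0,0,0],
)

```text
time: 3.1
tool_pos: [0.4923, -0.0824, 0.0311]
orientation: [0.754, 0.657, -0.0, -0.0]
wrist_force: [-1.1, -0.9, 0.2]
gripper_width: 0.0001
```

Request:
servo_tool(
  offset=[
    [5,0,0],
    [5,0,0],
    [5,0,0],
    [5,0,0],
    [5,0,0],
  ],
  twist=[0,0,0,0,0],
)

```text
time: 3.52
tool_pos: [0.4966, -0.0574, 0.0321]
orientation: [0.754, 0.657, 0.0, 0.001]
wrist_force: [-0.3, -2.1, 1.3]
gripper_width: -0.0001
```

```bash
cat >> h.py <<'E'
yaw=-.1376;R=np.array([[np.cos(yaw),-np.sin(yaw)],[np.sin(yaw),np.cos(yaw)]])
def st():
    o=get_obs();p=o["tool_pos"];print(o["time"],p,"own mm",R.T@(p[:2]-[.5097,.0486])*1e3,"F own",R.T@o["wrist_force"][:2],o["wrist_force"][2],o["gripper_width"])
E
python3 - <<'E'
from h import *
st()
im,d=read_camera("wrist");cv2.imwrite("pics/w2.png",im)
E
```

```text
3.5167 [ 0.49655637 -0.05739505  0.03212894] own mm [   1.51954282 -106.7960467 ] F own [ 0.01719423 -2.14142539] 1.307217723337488 -5.81846262203248e-05
```

View pics/w2.png

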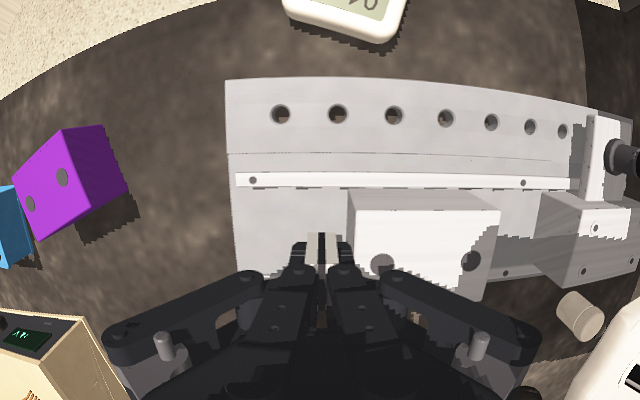

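Request:
servo_tool(
  offset=[
    [5,0,0],
    [5,0,0],
    [5,0,0],
    [5,0,0],
    [5,0,0],
  ],
  twist=[0,0,0,0,0],
)

```text
time: 3.98
tool_pos: [0.4994, -0.0326, 0.0313]
orientation: [0.754, 0.657, -0.0, 0.0]
wrist_force: [0.1, -3.5, 2.2]
gripper_width: 0.0002
```

Request:
servo_tool(
  offset=[
    [5,0,0],
    [5,0,0],
    [5,0,0],
    [5,0,0],
    [4,0,0],
  ],
  twist=[0,0,0,0,0],
)

```text
time: 4.4
tool_pos: [0.5026, -0.0086, 0.0313]
orientation: [0.754, 0.657, 0.0, -0.0]
wrist_force: [-0.2, -3.9, 2.3]
gripper_width: -0.0003
```

Request:
servo_tool(
  offset=[
    [2,0,0],
    [2,0,0],
    [1,0,0],
    [1,0,0],
    [0,0,0],
  ],
  twist=[0,0,0,0,0],
)

```text
time: 4.82
tool_pos: [0.5034, -0.0031, 0.0313]
orientation: [0.754, 0.657, 0.0, -0.0]
wrist_force: [0.0, -1.9, 0.6]
gripper_width: -0.0001
```

```bash
python3 - <<'E'
from h import *
st()
im,d=read_camera("wrist");cv2.imwrite("pics/w3.png",im)
E
```

```text
4.8167 [ 0.50339276 -0.00309506  0.03126451] own mm [  0.84319    -52.07157957] F own [ 0.2845233  -1.91390935] 0.6477283458077838 -0.00010456838798996425
```

View pics/w3.png

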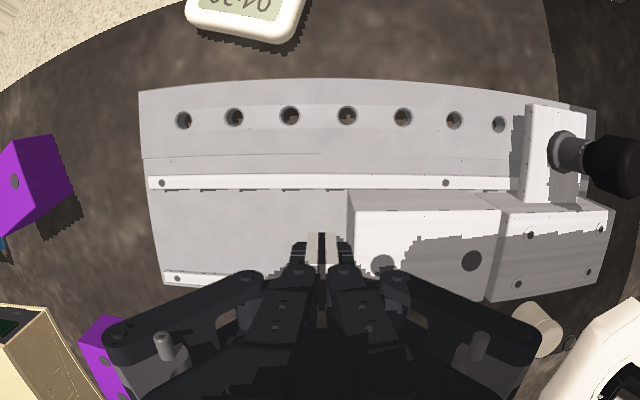

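Nearly flush: only a small gap remains at column 500. I push on slowly and watch for the force to rise.

Request:
servo_tool(
  offset=[
    [1,0,0],
    [1,0,0],
    [1,0,0],
    [0,0,0],
    [0,0,0],
  ],
  twist=[0,0,0,0,0],
)

```text
time: 5.28
tool_pos: [0.5038, -0.0001, 0.0313]
orientation: [0.754, 0.657, 0.0, -0.0]
wrist_force: [-0.2, -1.1, -0.1]
gripper_width: 0.0001
```

Request:
servo_tool(
  offset=[
    [1,0,0],
    [1,0,0],
    [0,0,0],
    [0,0,0],
    [0,0,0],
  ],
  twist=[0,0,0,0,0],
)

```text
time: 5.7
tool_pos: [0.5039, 0.0016, 0.0312]
orientation: [0.754, 0.657, -0.0, -0.0]
wrist_force: [-0.8, -4.0, 0.1]
gripper_width: -0.0003
```

Request:
servo_tool(
  offset=[
    [1,0,0],
    [1,0,0],
    [0,0,0],
    [0,0,0],
    [0,0,0],
  ],
  twist=[0,0,0,0,0],
)

```text
time: 6.12
tool_pos: [0.5039, 0.0017, 0.0313]
orientation: [0.755, 0.656, -0.002, 0.001]
wrist_force: [-3.4, -13.9, 2.0]
gripper_width: -0.0004
```

```bash
python3 - <<'E'
from h import *
st()
im,d=read_camera("wrist");cv2.imwrite("pics/w4.png",cv2.resize(im[150:320,340:620],None,fx=2.8,fy=2.8,interpolation=2))
E
```

```text
6.1167 [0.50388559 0.00173131 0.03130122] own mm [  0.66934985 -47.22323062] F own [ -1.49480841 -14.27433228] 2.0454935635264118 -0.00036544009434420175
```

View pics/w4.png

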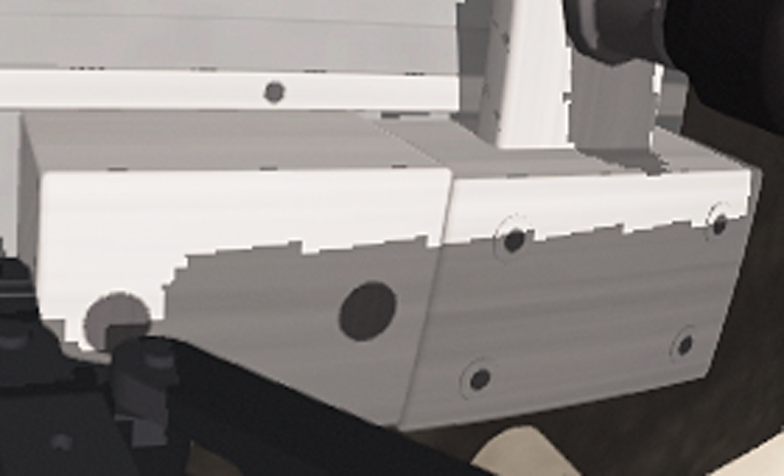

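The block is flush: the seam closed, contact force is 14 N, and the TCP has stalled at the predicted own y of -47 mm. I back off and rise.

Request:
servo_tool(
  offset=[
    [-3,0,0],
    [-6,0,0],
    [-8,0,0],
    [0,0,-20],
    [0,0,-35],
  ],
  twist=[0,0,0,0,0],
)

```text
time: 6.58
tool_pos: [0.4993, -0.0132, 0.0841]
orientation: [0.754, 0.657, -0.002, -0.003]
wrist_force: [0.9, -0.5, 0.2]
gripper_width: 0.0001
```

Request:
servo_tool(
  offset=[
    [0,0,-35],
    [0,0,-35],
    [0,0,-15],
    [10,-10,0],
    [20,-20,0],
  ],
  twist=[0,0,0,0,0],
  jaw=0.6,
)

```text
time: 7.0
tool_pos: [0.4782, 0.0196, 0.1721]
orientation: [0.755, 0.656, 0.001, 0.001]
wrist_force: [0.3, 0.0, -0.7]
gripper_width: 0.0605
```

Request:
servo_tool(
  offset=[
    [20,-20,0],
    [20,0,0],
    [15,0,0],
    [0,0,0],
    [0,0,0],
  ],
  twist=[0,0,0,0,0],
)

```text
time: 7.42
tool_pos: [0.4634, 0.0784, 0.1706]
orientation: [0.754, 0.657, -0.0, -0.0]
wrist_force: [-0.4, 0.4, -1.4]
gripper_width: 0.0682
```

```bash
python3 - <<'E'
from h import *
st()
im,d=read_camera("wrist");cv2.imwrite("pics/w5.png",im);np.save("w5d.npy",d);np.savez("w5c.npz",**{k:np.array(v) for k,v in get_calibration("wrist").items()})
print(get_calibration("wrist"),search_frame("wrist","knob"))
im,d=read_camera("scene");cv2.imwrite("pics/s5.png",cv2.resize(im[130:330,220:460],None,fx=3,fy=3,interpolation=2));np.save("s5d.npy",d)
E
```

```text
7.4167 [0.46343631 0.07837872 0.17059479] own mm [-49.91103773  23.15143519] F own [-0.47501784  0.34275613] -1.3586756038842147 0.06824935067848734
{'camera_matrix': array([[309.70691629,   0.        , 321.20900407],
       [  0.        , 309.70691629, 196.41727279],
       [  0.        ,   0.        ,   1.        ]]), 'extrinsics': array([[ 1.37043681e-01, -9.56698882e-01, -2.56800076e-01,
         3.98073631e-01],
       [ 9.90564925e-01,  1.32254006e-01,  3.59166689e-02,
         8.76711160e-02],
       [-3.98598191e-04, -2.59299300e-01,  9.65796932e-01,
         3.13849588e-01],
       [ 0.00000000e+00,  0.00000000e+00,  0.00000000e+00,
         1.00000000e+00]])} [{'position': [393.8, 200.5], 'p': 0.77}, {'position': [210.0, 97.7], 'p': 0.51}]
```

View pics/w5.png

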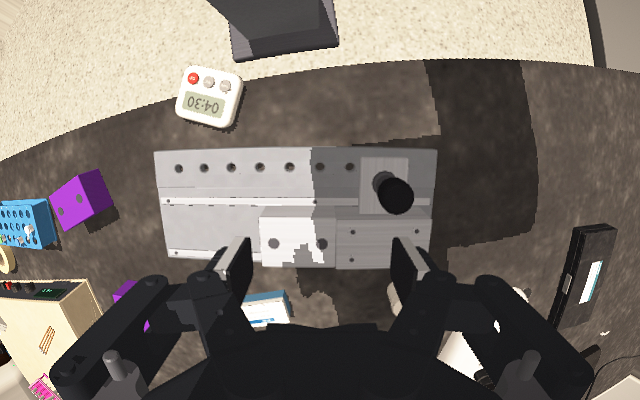

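View pics/s5.png

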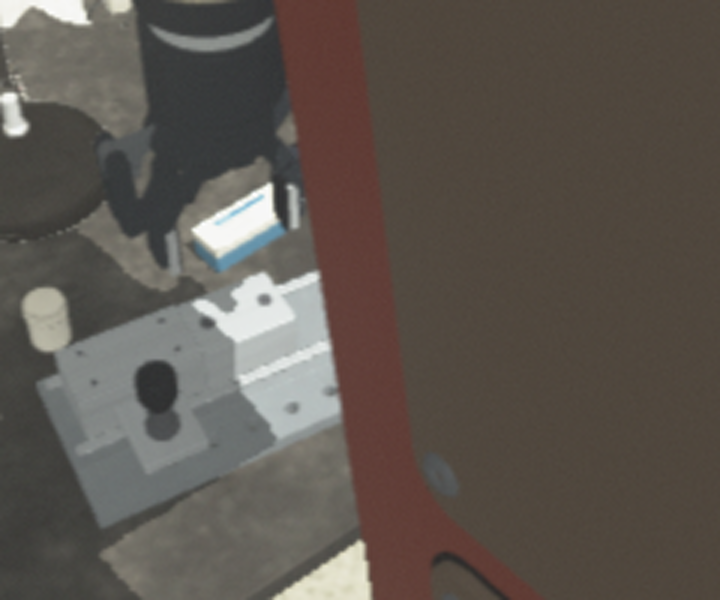

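```bash
python3 - <<'E'
from h import *
d=np.load("w5d.npy");c=np.load("w5c.npz");K=c["camera_matrix"];T=c["extrinsics"]
v,u=np.mgrid[:400,:640];x=(u-K[0,2])/K[0,0];y=(v-K[1,2])/K[1,1];r=np.hypot(x,y)+1e-9
s=np.tan(r)/r;D=np.stack([x*s,-y*s,-np.ones_like(x)],-1)
P=(D*d[...,None])@T[:3,:3].T+T[:3,3]
m=(d>0)&(P[...,2]>.084)&(P[...,2]<.1)&(abs(P[...,0]-.466)<.035)&(abs(P[...,1]-.134)<.035)
q=P[m];q2=q[q[:,2]>.089]
print("knob",q2.mean(0),np.percentile(q2,[1,99],axis=0),len(q2))
k=q2.mean(0);k=(np.percentile(q2,1,axis=0)+np.percentile(q2,99,axis=0))/2
o=get_obs();e=k[:2]-o["tool_pos"][:2];print("center",k,"tool dx,dy mm",(R.T@e)[::-1]*1e3,"own",R.T@(k[:2]-[.5097,.0486])*1e3)
g=D[196,398]@T[:3,:3].T;p=T[:3,3]+g*(.093-T[2,3])/g[2];print("ray",p)
E
```

```text
knob [0.46567065 0.13603655 0.09290956] [[0.45414932 0.1242928  0.08930213]
 [0.47873749 0.14880281 0.09479085]] 873
center [0.4664434  0.13654781 0.09204649] tool dx,dy mm [59.07845084 -5.52327647] own [-54.91120297  81.18318494]
ray [0.46439735 0.1368197  0.093     ]
```

Request:
servo_tool(
  offset=[
    [25,-5.5,0],
    [22,0,0],
    [10,0,0],
    [0,0,0],
    [0,0,0],
  ],
  twist=[0,0,0,0,0],
)

```text
time: 7.98
tool_pos: [0.4665, 0.1347, 0.1711]
orientation: [0.754, 0.657, -0.0, 0.0]
wrist_force: [0.3, -0.4, 0.0]
gripper_width: 0.0683
```

Request:
servo_tool(
  offset=[
    [0,0,25],
    [0,0,20],
    [0,0,5],
    [0,0,0],
    [0,0,0],
  ],
  twist=[0,0,0,0,0],
)

```text
time: 8.4
tool_pos: [0.4667, 0.1345, 0.1218]
orientation: [0.754, 0.656, -0.0, 0.0]
wrist_force: [0.5, -0.7, 0.3]
gripper_width: 0.0681
```

```bash
python3 - <<'E'
from h import *
st()
p=get_obs()["tool_pos"];e=np.array([.4658,.1358])-p[:2];print("to go x,y,z mm",(R.T@e)[::-1]*1e3,(p[2]-.062)*1e3)
im,d=read_camera("wrist");cv2.imwrite("pics/w6.png",im)
E
```

```text
8.4 [0.46672369 0.13448009 0.12176846] own mm [-54.34994139  79.17346016] F own [ 0.59267477 -0.5858523 ] 0.2600265399001991 0.06814761015196173
to go x,y,z mm [ 1.18073355 -1.09601024] 59.76846029555974
```

View pics/w6.png

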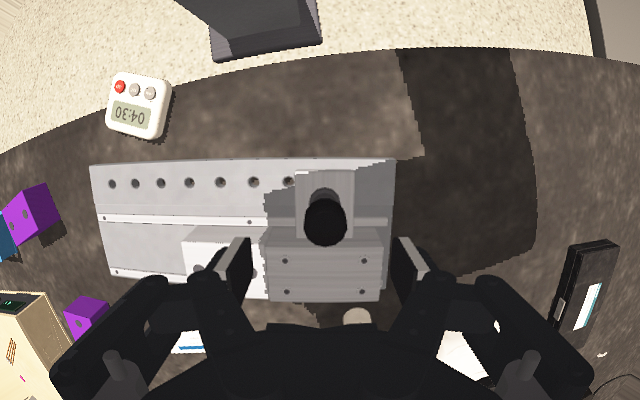

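The wrist view shows the knob head at (325,222), centred between the pads at columns 240 and 405. I go down and grip.

Request:
servo_tool(
  offset=[
    [1,-1,20],
    [0,0,20],
    [0,0,14],
    [0,0,6],
    [0,0,0],
  ],
  twist=[0,0,0,0,0],
)

```text
time: 8.87
tool_pos: [0.4655, 0.1361, 0.0611]
orientation: [0.754, 0.657, -0.0, -0.0]
wrist_force: [-0.7, -0.2, 0.3]
gripper_width: 0.0684
```

```bash
python3 - <<'E'
from h import *
st()
im,d=read_camera("wrist");cv2.imwrite("pics/w7.png",im)
E
```

```text
8.8667 [0.46551164 0.13608414 0.06109419] own mm [-55.77055792  80.59609268] F own [-0.63529388 -0.30356914] 0.2697417286815752 0.06843183220727203
```

View pics/w7.png

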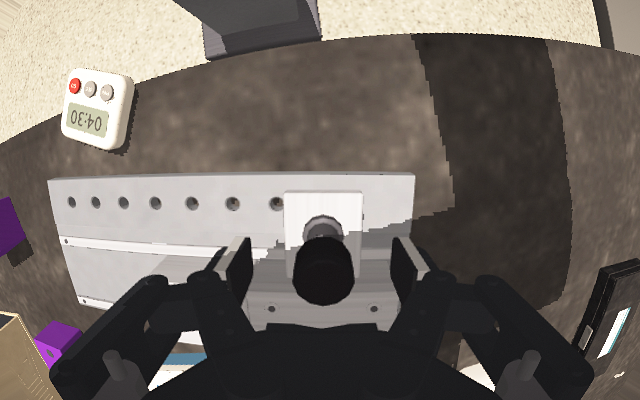

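The fingers straddle the head, so I close on it.

Request:
servo_tool(
  offset=[
    [0,0,0],
    [0,0,0],
    [0,0,0],
    [0,0,0],
    [0,0,0],
  ],
  twist=[0,0,0,0,0],
  jaw=-1,
  grip_force=70,
)

```text
time: 9.33
tool_pos: [0.4665, 0.1368, 0.0624]
orientation: [0.754, 0.657, 0.001, 0.0]
wrist_force: [-1.4, 1.8, 8.6]
gripper_width: 0.0246
```

Request:
servo_tool(
  offset=[
    [0,0,0],
    [0,0,0],
    [0,0,0],
    [0,0,0],
    [0,0,0],
  ],
  twist=[0,0,0,0,0],
)

```text
time: 9.75
tool_pos: [0.4665, 0.1368, 0.0624]
orientation: [0.754, 0.657, 0.001, 0.0]
wrist_force: [-2.4, 2.7, 8.6]
gripper_width: 0.0247
```

```bash
python3 - <<'E'
from h import *
st()
im,d=read_camera("wrist");cv2.imwrite("pics/w8.png",im)
im,d=read_camera("top");cv2.imwrite("pics/t8.png",cv2.resize(im[120:300,190:450],None,fx=3,fy=3,interpolation=2))
E
```

```text
9.75 [0.46646148 0.13676433 0.06237219] own mm [-54.92299924  81.40014438] F own [-2.77733477  2.32923472] 8.57908508990049 0.024663934889248822
```

View pics/w8.png

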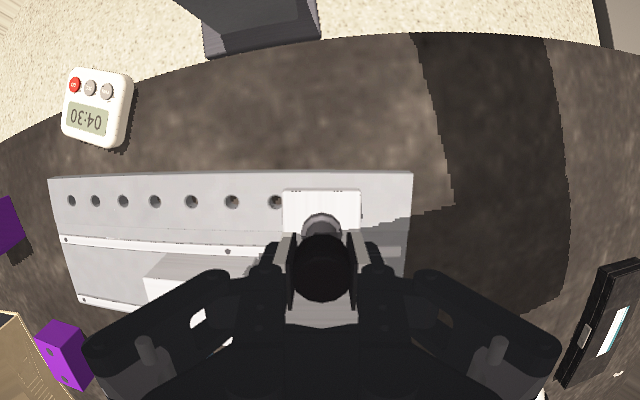

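View pics/t8.png

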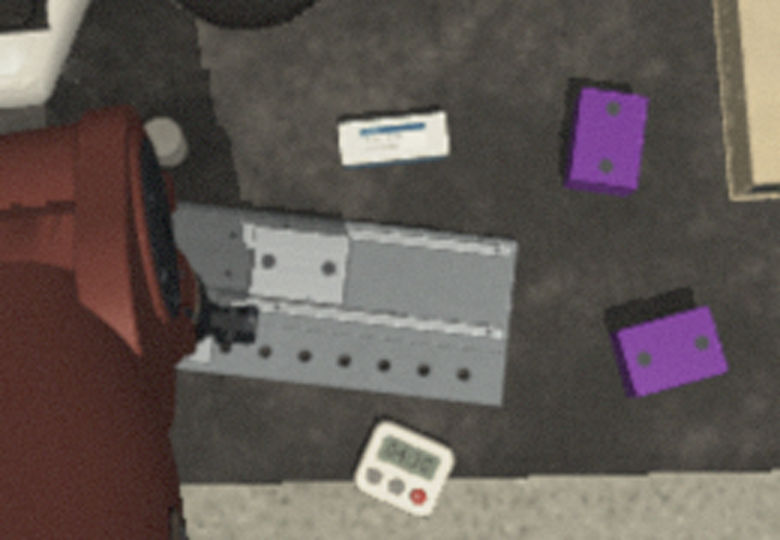

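Head gripped at 25 mm opening. The block's left edge (crop column about 249) is at the carriage's edge, so it is still flush. Now I lift.

Request:
servo_tool(
  offset=[
    [0,0,-2],
    [0,0,-2],
    [0,0,-2],
    [0,0,-2],
    [0,0,-2],
  ],
  twist=[0,0,0,0,0],
)

```text
time: 10.27
tool_pos: [0.4663, 0.1367, 0.0714]
orientation: [0.754, 0.657, 0.001, -0.0]
wrist_force: [4.3, 3.4, -9.0]
gripper_width: 0.0245
```

Request:
servo_tool(
  offset=[
    [0,0,-2],
    [0,0,-2],
    [0,0,-1],
    [0,0,0],
    [0,0,0],
  ],
  twist=[0,0,0,0,0],
)

```text
time: 10.68
tool_pos: [0.4663, 0.1367, 0.0762]
orientation: [0.754, 0.657, 0.001, -0.0]
wrist_force: [4.9, 3.2, -10.4]
gripper_width: 0.0245
```

Request:
servo_tool(
  offset=[
    [0,0,-1],
    [0,0,-1],
    [0,0,0],
    [0,0,0],
    [0,0,0],
  ],
  twist=[0,0,0,0,0],
)

```text
time: 11.1
tool_pos: [0.4661, 0.1367, 0.0767]
orientation: [0.754, 0.657, 0.0, -0.0]
wrist_force: [11.8, 4.5, -32.5]
gripper_width: 0.0243
```

Request:
servo_tool(
  offset=[
    [0,0,-0.5],
    [0,0,0],
    [0,0,0],
    [0,0,0],
    [0,0,0],
  ],
  twist=[0,0,0,0,0],
)

```text
time: 11.52
tool_pos: [0.466, 0.1367, 0.0768]
orientation: [0.754, 0.657, 0.0, -0.001]
wrist_force: [13.7, 5.1, -38.3]
gripper_width: 0.0246
```

```bash
python3 - <<'E'
from h import *
st()
im,d=read_camera("wrist");cv2.imwrite("pics/w9.png",im)
im,d=read_camera("scene");cv2.imwrite("pics/s9.png",cv2.resize(im[190:310,220:380],None,fx=4.5,fy=4.5,interpolation=2))
im,d=read_camera("top");cv2.imwrite("pics/t9.png",cv2.resize(im[170:260,230:350],None,fx=6,fy=6,interpolation=2))
st()
E
```

```text
11.5167 [0.46602502 0.13668246 0.07675934] own mm [-55.34410367  81.2591731 ] F own [12.84258064  6.96692526] -38.26203953848241 0.0246413250502931
11.6667 [0.46599418 0.13666564 0.07676096] own mm [-55.37234377  81.23828532] F own [13.22415893  7.47251308] -38.99061017299148 0.024381127704961904
```

View pics/w9.png

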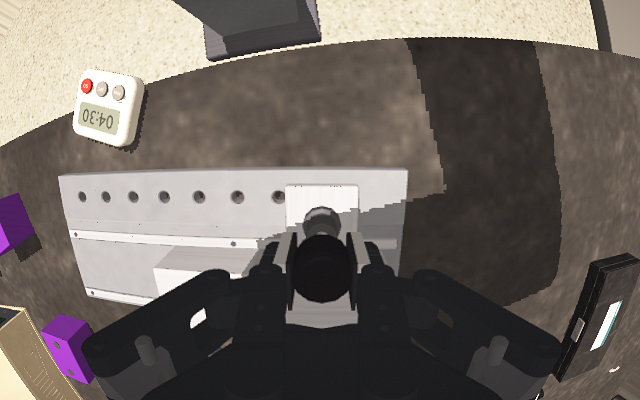

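View pics/s9.png

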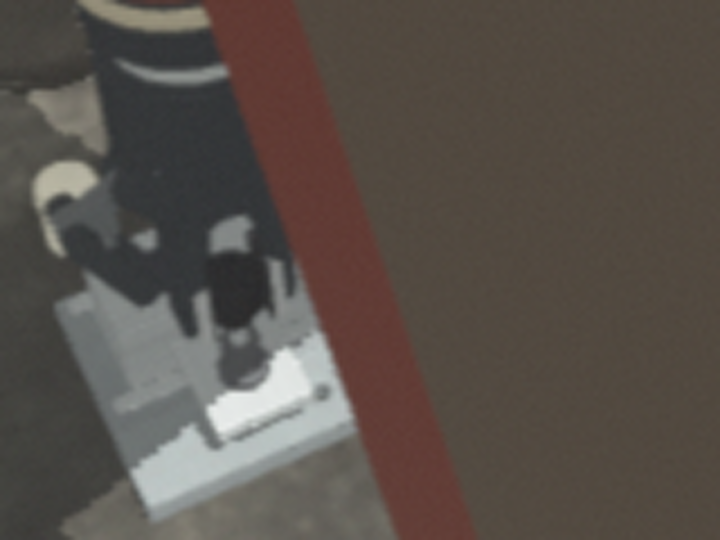

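View pics/t9.png

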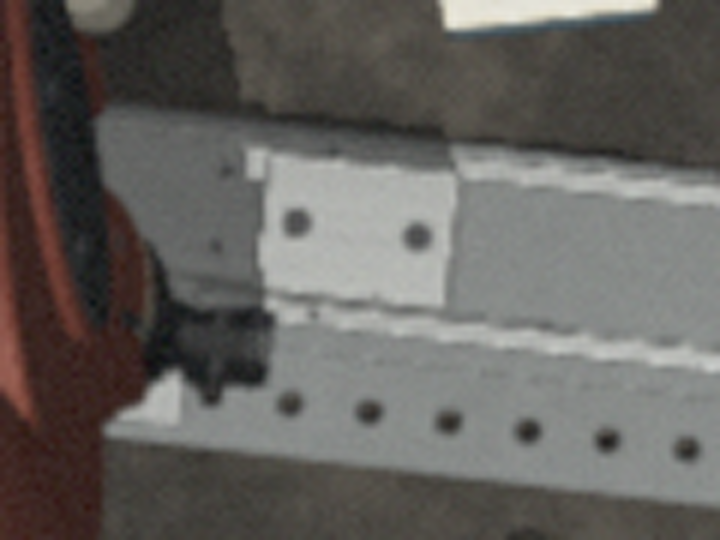

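The plunger is at its hard stop: the TCP has stalled 14.4 mm up and the force has jumped to 38 N. I ease the overdrive by 1 mm, staying on the stop, and watch for slip.

Request:
servo_tool(
  offset=[
    [0,0,0.5],
    [0,0,0.5],
    [0,0,0],
    [0,0,0],
    [0,0,0],
  ],
  twist=[0,0,0,0,0],
)

```text
time: 12.08
tool_pos: [0.4661, 0.1367, 0.0767]
orientation: [0.754, 0.657, 0.0, -0.0]
wrist_force: [10.4, 4.7, -24.9]
gripper_width: 0.0246
```

Request:
servo_tool(
  offset=[
    [0,0,0],
    [0,0,0],
    [0,0,0],
    [0,0,0],
    [0,0,0],
  ],
  twist=[0,0,0,0,0],
)

```text
time: 12.5
tool_pos: [0.4662, 0.1367, 0.0767]
orientation: [0.754, 0.657, 0.0, -0.0]
wrist_force: [9.9, 5.1, -25.9]
gripper_width: 0.0245
```

Request:
servo_tool(
  offset=[
    [0,0,0],
    [0,0,0],
    [0,0,0],
    [0,0,0],
    [0,0,0],
  ],
  twist=[0,0,0,0,0],
)

```text
time: 12.92
tool_pos: [0.4662, 0.1367, 0.0767]
orientation: [0.754, 0.657, 0.0, -0.0]
wrist_force: [10.5, 5.1, -24.9]
gripper_width: 0.0242
```

Steady at 25 N with no slip, so I hand it in.

```bash
python3 -c "
from h import *
st();print(order.close_job())"
```

```text
12.9167 [0.46615553 0.13670985 0.07668524] own mm [-55.21858433  81.30421434] F own [9.65021317 6.53232468] -24.945227360820844 0.024153173486669163
the job is handed in; nothing more can be done
None
```

I pushed the grey block along its channel until it was flush against the carriage, then gripped the knob and pulled it up to its stop. I handed the job in at 12.9 s with the knob still held up. No verdict was reported.

- **Block:** the push stalled at 14 N where the measurements said it would. The close wrist view then showed a closed seam. The top view after the lift still shows no gap, at a resolution of about 2 mm per pixel.
- **Plunger:** the fingers rose 14.3 mm from gripping to hand-in, against 14 mm of travel. The force jumped from 10 N (the spring) to 38 N at the stop. I eased off 1 mm, and it then held steady at about 25 N with no slip. I couldn't read the plunger joint directly.
- **Bystanders:** I never touched the canister, carton or timer, and where they showed in later pictures they were unmoved.
- **Disagreements:** the index holes appeared about 10 mm off the stated own x of -55 mm. I measured the knob directly instead, and it agreed with its stated position to within 2 mm. The grip reads 24 to 25 mm on the 27 mm head, which I put down to the head's rounding or give in the pads.

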